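# Clip a chamber slide onto the stereo microscope stage

## Task

Take the blue-framed chamber slide out of the tray by the two ends of its well block and set it down gently and flat on the black stage plate, long way across, in front of the two spring clips, and let go. Then take it again across its narrow width, between the clips, and slide it along the stage so that both clips ride up over its rim and snap down on its end tabs, pushing gently until it is fully home against both brass stops; then let go and move clear. Do not pry the clips up high, and do not ram or drop the glass, and leave the other two slides in the tray and everything else standing where it is.

Things in the scene. Friction and masses are not known exactly. Their poses are not given: they have to be found in the camera images.
- slide_blue: Blue-framed chamber slide, about 50 g: glass plate 26 (its x) x 76 (its y) x 4 mm thick. Mid-length block of wells 26 (x) x 45 mm (y), 4 to 16 mm above the underside. Bare end tabs 15.5 mm long, top at 4 mm, with a 3 mm wide blue rim along both long edges, rim top at 6.2 mm. Origin: centre of underside, z up. A half turn about z gives the same slide.
- slide_grey: chamber slide of the same shape and size as slide_blue, with a grey frame, lying in another slot of the tray; to be left in its slot. Origin: centre of its underside
- slide_yellow: chamber slide of the same shape and size as slide_blue, with a yellow frame, lying in another slot of the tray; to be left in its slot. Origin: centre of its underside
- tray: Fixed white tray, 124 (its x) x 88 mm (its y). Origin: centre of underside. Three slides lie on its floor (z = 6 mm) at x = -36.4, 0, +36.4 mm in any order, long axes along its y. Dividers 9 mm wide, up to z = 17 mm, along the middle 40 mm bar the slides' long sides; the ends of the well blocks (45 mm apart, top at z = 22 mm) are free. 3 mm lips beyond the slide ends.
- stage_home (a point): Point on the microscope's flat stage (24 mm above the worktop) where the centre of the slide's underside lies when home. x: push direction, away from the microscope's front; z up; the slide's long axis lies along y. The flat top spans x -90 to +150, y -105 to +105 mm. Two brass stops, 10 mm wide, 5.5 mm high, at y = +/-31 mm, faces at x = +13 mm. Between y = -25 and +25 mm it is bare.
- clip_left (a joint): Leaf clip at y = +31 mm of stage_home, 7.5 mm wide: post at x = +45 mm (top 19 mm above the stage), toe at x = 0 just over the stage, upturned lip from the toe to x = -19 mm, lip end 9 mm above the stage. Sprung hinge at the post, rad: 0 = down, grows as the toe lifts; about 0.13 with the toe on the slide's rim, 0.08 snapped down on the tab.
- clip_right (a joint): The same clip at y = -31 mm of stage_home. Each toe presses with about 1 N; pushing the slide under both clips takes up to about 15 N and eases as they snap down.
- pillar (a point): Axis of the microscope's steel pillar at its foot (28 mm across, 370 mm high), rear left corner of the base: x = +125, y = +85 mm of stage_home. The head on it is swung away to the left (+y): it hangs 200 mm above the worktop and higher, and lies beyond y = +55 mm and x = +90 mm of stage_home.
- microtube_rack: Pink rack of small white-capped tubes, 60 x 110 x 33 mm; bystander. Origin: centre of its underside.
- metal_rack: Drilled aluminium tube plate, 86 x 128 x 26 mm; bystander. Origin: centre of its underside.
- tube_rack: Teal rack, 75 x 150 x 45 mm, with capped tubes up to 104 mm; bystander. Origin: centre of its underside.
- tip_box: Black pipette-tip box with clear lid, 85 x 120 x 78 mm; bystander. Origin: centre of its underside.
- spray_bottle: White spray bottle with green trigger head, 72 mm across, 190 mm high; bystander. Origin: centre of its underside.
- beaker: Clear plastic beaker, 110 mm across, 130 mm high; bystander. Origin: centre of its underside.

How it is judged:
By the outcome, as a careful person would: the job done as asked, in the order asked, and still so for the second after the job is handed in, with the robot touching nothing.
It also fails if it takes over 54 s, if anything falls off the work surface, if the arm or the gripper's body presses on something with over 40 N, if the wrist force passes 120 N, or if a joint passes its speed limit or range.

## Robot

A 6-joint arm with a two-finger parallel gripper is mounted at the origin on the work surface. World frame = base frame: x ahead of the robot, y to its left, z up, the work surface at z = 0. Lengths are in mm, angles in degrees, forces in N, time in s.
With the tool pointing down it reaches from about 350 to 1000 mm from the base axis. Payload 7.1 kg.
Tool frame: the origin (TCP) lies on the front face of the gripper's body, between the roots of the fingers; the fingertips stand 73 mm ahead of it and the grasp point (between the pads) lies 54 mm ahead of it; z points along the fingers, x is the direction in which the jaws open and shut, and the axes are right-handed (so a half turn about z gives the same grasp; the last joint's range is limited). The gripper opens to 85 mm and grips with 20 to 120 N. Pads are 22 mm wide; open, the fingers measure 114 mm over their backs; the gripper's body (76 mm by 85 mm) begins 54 mm behind the grasp point. The pads swing forward as they close: fully open they stand 13 mm farther back than shut.
Start: joints at [-73.109, 24.242, 93.386, -0, 62.372, -1.089], TCP at [192.94, -594.458, 303.919] pointing down, gripper open.
Joint ranges: [-172.04, 172.04], [-51.8, 120.97], [4.93, 147.93], [-75.15, 255.16], [6.16, 154.13], [-145.62, 145.62]. Speed limits (degrees/s): [136.94, 136.94, 172.46, 180, 180, 180].

## Interface

Orientations are given as [roll, pitch, yaw] about the fixed x, y, z axes, in that order (R = Rz(yaw) Ry(pitch) Rx(roll)).
In Python, from plant import * gives the robot as it stands. The module is installed in compiled form; this text tells all that it offers.
- The arm moves only by the tool step_arm, never from a script. Its argument "targets" is a list of rows, each an object of numbers: "fingers": the gripper command: -1 is shut, 1 is fully open, values between are in proportion; "x", "y", "z": the shift along the tool's x, y, z in mm; "twist": the turn about the tool's z in degrees. A call has 1 to 20 rows; each row shifts and turns the commanded pose from where the row before left it, along the tool's axes as they then stand; what a row does not reach is not made up. A row lasts 1/10 s, in which the tool goes at most 50 mm and 8.59 degrees, less where a joint would pass 70% of its speed; a pose out of reach is approached as far as the arm can. A call with a gripper value outside its range is refused whole. The fingers move at their own pace and stop on an object; "grip_force" is the grip in N (left out, the last holds). Time passes only in rows, so rows that do not move let the fingers close. It gives the time, the measured TCP pose, the force and the opening at its end, in the units of the state.
- get_state(): the state, without advancing time (a new reading comes with each control period).
- read_camera(name): name is "scene" or "top" or "wrist"; returns a dict with "pixels" (420x560x3 uint8, red, green, blue), "vertical_fov" (degrees; the focal length in pixels is half the picture's height over the tangent of half this angle, whatever the lens; pixels are square), "cx", "cy" (the principal point, pixels), "world_from_camera" (4x4, takes a point from camera to world coordinates). Camera axes: x right, y down, z forward; pixel columns grow to the right and rows downward; lengths in mm; the calibration is good to about 2 mm. The wrist camera is an equidistant fisheye: a pixel r from the principal point sees the ray r / f radians off the axis. A picture is of the moment at which its call begins. There is no depth.
- finish_job(): hands the job in, once; it reports no verdict.
Trained networks look in a picture, given as the dict that the camera call returned (one of the last four; its "shot" number tells which), for a name from the list of things; names that differ only in an ending like _2 or _b are one class to them, and where a whole thing is asked for, a point or a joint stands for the part that bears it (a point fixed in the world has none). Each returns a list of dicts, best first, with "conf" (0 to 1); they miss things now and then, are a little off and sometimes report something else, mostly with a low value. They report only what shows in the picture. A call takes as long as a camera call.
- find_in(picture, query): "box" ([centre column, centre row, width, height] in pixels, round what is visible of it).
- mark_of(picture, query): "point" ([column, row] in pixels: a listed point, or the origin of a listed thing).
The state is a dict: "time": time; "qpos": joint angles; "qd": joint speeds; "effort": joint torques, N m; "tcp_pos": TCP position; "eef_rot": TCP orientation; "force": force on the tool from outside, world axes, zero at the start; "ft_torque": the same for the moment, N m; "grip_width": finger opening in mm.
Only numpy, scipy, OpenCV 4.12 (cv2) and the standard library are available. Lean on these libraries where they do the work, as an engineer would, in place of code of your own. Each camera call takes 0.05 s, during which the arm holds its last target.

## Working session

There is one attempt and no reset: what is moved stays moved. The work goes in short steps, Python scripts to look and compute and a tool call to move; the robot and the scene stay as the last step left them, time stands still between calls to the robot, and variables do not carry over. Pictures are saved under pics/ and viewed, and the job is handed in when it is done.

Besides the shell and the picture viewer there is one more tool, called after ">>>" as name(argument=value, ...), one argument or row to a line, values as JSON. step_arm: Moves the arm, as the interface text tells. Its arguments: {"type":"object","properties":{"targets":{"type":"array","items":{"type":"object","properties":{"fingers":{"type":"number"},"x":{"type":"number"},"y":{"type":"number"},"z":{"type":"number"},"twist":{"type":"number"}}}},"grip_force":{"type":"number"}},"required":["targets"]}

```bash
ls; mkdir -p pics; cat > h.py <<'E'
from plant import *
import numpy as np, cv2
from scipy.spatial.transform import Rotation as R
def shot(name,fn=None):
    p=read_camera(name)
    if fn: cv2.imwrite('pics/'+fn,cv2.cvtColor(p['pixels'],cv2.COLOR_RGB2BGR))
    return p
def ray(p,u,v):
    H=p['pixels'].shape[0]; f=H/2/np.tan(np.radians(p['vertical_fov'])/2)
    x=(u-p['cx']);y=(v-p['cy'])
    if p.get('name')=='wrist':
        r=np.hypot(x,y);th=r/f; d=np.array([np.sin(th)*x/max(r,1e-9),np.sin(th)*y/max(r,1e-9),np.cos(th)])
    else: d=np.array([x/f,y/f,1.])
    T=np.array(p['world_from_camera']); return T[:3,3],T[:3,:3]@d
def at_z(p,u,v,z):
    o,d=ray(p,u,v); return o+d*(z-o[2])/d[2]
def proj(p,P):
    T=np.array(p['world_from_camera']); c=T[:3,:3].T@(np.array(P)-T[:3,3])
    H=p['pixels'].shape[0]; f=H/2/np.tan(np.radians(p['vertical_fov'])/2)
    if p.get('name')=='wrist':
        r=np.hypot(c[0],c[1]);th=np.arctan2(r,c[2]); return np.array([p['cx']+f*th*c[0]/r,p['cy']+f*th*c[1]/r])
    return np.array([p['cx']+f*c[0]/c[2],p['cy']+f*c[1]/c[2]])
E
python3 - <<'E'
from h import *
print(get_state())
for n in ('top','scene','wrist'):
    p=shot(n,n+'0.png'); print(n,{k:v for k,v in p.items() if k!='pixels'})
    for q in ['slide_blue','slide_grey','slide_yellow','tray','stage_home','clip_left','clip_right','pillar']:
        try: print(q,[ (np.round(d['point']),round(d['conf'],2)) for d in mark_of(p,q)][:2],[ (np.round(d['box']),round(d['conf'],2)) for d in find_in(p,q)][:2])
        except Exception as e: print(q,e)
E
```

```text
pics
{'time': 0.0, 'qpos': array([-7.31075824e+01,  2.42840774e+01,  9.34338979e+01,  1.50561952e-03,
        6.23733449e+01, -1.08906004e+00]), 'qd': array([-0.01789992, -0.00798177, -0.12346626, -0.03442962, -0.09420415,
        0.02226091]), 'effort': array([ 7.54320972e-04, -5.57385027e+01, -2.81739753e+01,  1.97440511e-05,
        7.32217522e-03, -1.15510289e-05]), 'tcp_pos': array([ 192.83483425, -594.02478203,  303.13256222]), 'eef_rot': array([-1.79996932e+02,  9.12784565e-02, -7.20192192e+01]), 'force': array([ 0.15065671, -0.17832041, -0.1870933 ]), 'ft_torque': array([ 0.01853139, -0.01202329, -0.00307871]), 'grip_width': 85.31082545964144}
top {'vertical_fov': 44.07869360006819, 'cx': 278.08987930407903, 'cy': 206.46809370277097, 'world_from_camera': array([[-2.75311055e-02, -9.95804948e-01,  8.72613549e-02,
         4.37678896e+02],
       [-9.99619909e-01,  2.73001867e-02, -3.83881419e-03,
        -7.03213480e+01],
       [ 1.44045888e-03, -8.73338745e-02, -9.96178056e-01,
         1.52570155e+03],
       [ 0.00000000e+00,  0.00000000e+00,  0.00000000e+00,
         1.00
[... 2403 characters left out ...]
[-9.51448276e-01, -2.92592995e-01, -9.55798972e-02,
        -5.70016143e+02],
       [ 4.13136068e-04,  3.09303062e-01, -9.50963430e-01,
         3.73146945e+02],
       [ 0.00000000e+00,  0.00000000e+00,  0.00000000e+00,
         1.00000000e+00]]), 'shot': 3}
slide_blue [] []
slide_grey [] []
slide_yellow [] [(array([172.,  24., 101.,  49.]), 0.64)]
tray [] []
stage_home [] []
clip_left it knows: beaker, metal_rack, microtube_rack, pillar, slide_blue, slide_grey, slide_yellow, spray_bottle, stage_home, tip_box, tray, tube_rack
clip_right it knows: beaker, metal_rack, microtube_rack, pillar, slide_blue, slide_grey, slide_yellow, spray_bottle, stage_home, tip_box, tray, tube_rack
pillar [] []
```

```bash
python3 - <<'E'
import cv2
a=cv2.imread('pics/top0.png'); cv2.imwrite('pics/top0c.png',cv2.resize(a[110:290,30:370],(800,424),interpolation=cv2.INTER_CUBIC))
from h import *
p=dict(pixels=np.zeros((420,560,3)))
E
```

```text
(no output)
```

View pics/top0c.png

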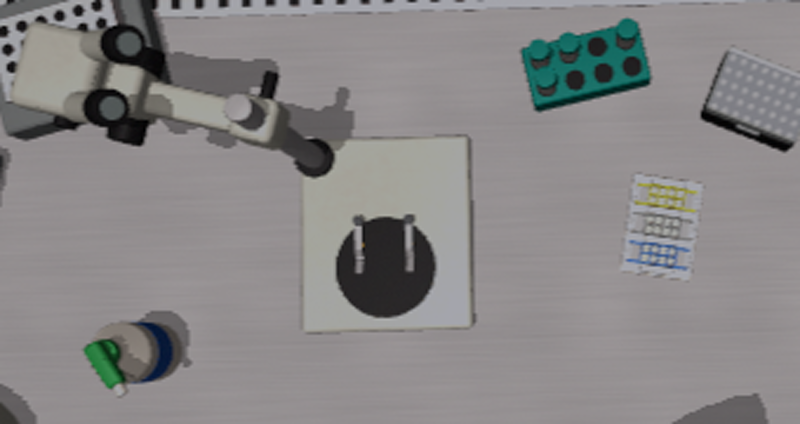

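View pics/top0.png

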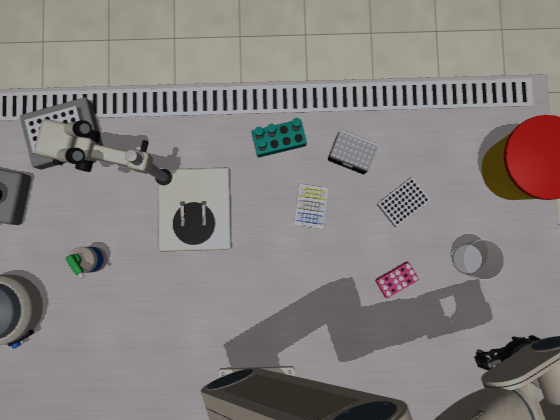

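View pics/scene0.png

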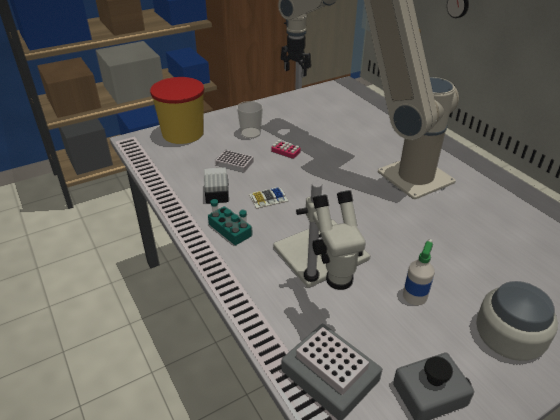

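View pics/wrist0.png

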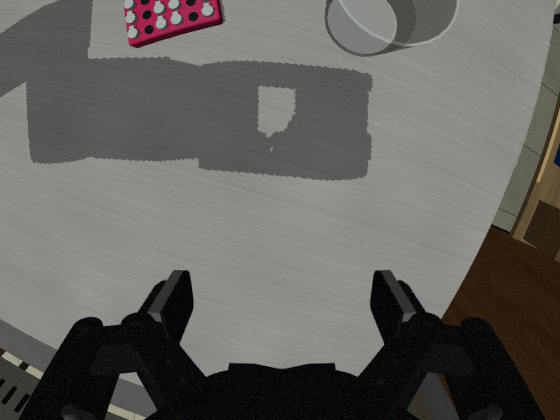

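```bash
cat >> h.py <<'E'
_rc=read_camera
def shot(name,fn=None):
    p=_rc(name)
    p['name']=name
    if fn: cv2.imwrite('pics/'+fn,cv2.cvtColor(p['pixels'],cv2.COLOR_RGB2BGR))
    return p
E
python3 - <<'E'
from h import *
p=shot('top')
s=lambda u,v:(30+u*.425,110+v*.4245)
for n,(u,v),z in [('home',(193,223),24),('blue',s(658,256),14),('grey',s(662,225),14),('yel',s(666,196),14),('pillar foot',s(314,160),24),
 ('postL',s(359,220),43),('postR',s(408,219),43),('tipL',s(360,272),33),('tipR',s(410,270),33),('blue l',s(629,254),14),('blue r',s(689,257),14),('stage',s(303,332),24),('stage',s(474,328),24),('stage',s(468,137),24),('tray',s(620,270),6),('tray',s(690,280),6),('tray',s(704,182),6),('tray',s(635,173),6)]:
    print(n,np.round(at_z(p,u,v,z)))
st=get_state();print(st['tcp_pos'],st['eef_rot'])
w=shot('wrist')
# TCP-frame camera offset
Rt=R.from_euler('xyz',st['eef_rot'],degrees=True).as_matrix()
T=w['world_from_camera']; print(Rt.T@(T[:3,3]-st['tcp_pos'])); print(Rt.T@T[:3,:3]); print(Rt)
E
```

```text
home [528. 172.  24.]
blue [ 532. -167.   14.]
grey [ 570. -174.   14.]
yel [ 606. -180.   14.]
pillar foot [662. 256.  24.]
postL [584. 198.  43.]
postR [584. 138.  43.]
tipL [521. 199.  33.]
tipR [522. 138.  33.]
blue l [ 535. -131.   14.]
blue r [ 530. -206.   14.]
stage [450. 271.  24.]
stage [449.  62.  24.]
stage [686.  65.  24.]
tray [ 516. -120.    6.]
tray [ 501. -207.    6.]
tray [ 624. -229.    6.]
tray [ 637. -142.    6.]
[ 192.93491528 -594.48007095  303.91555551] [-1.79999117e+02 -6.82961242e-04 -7.20223073e+01]
[  0.09195379 -79.54363451 -69.23075651]
[[ 9.99999530e-01 -9.62788282e-04  1.10095421e-04]
 [ 8.81517460e-04  9.50958313e-01  3.09317813e-01]
 [-4.02503721e-04 -3.09317570e-01  9.50958716e-01]]
[[ 3.08646691e-01 -9.51176755e-01  1.83423668e-05]
 [-9.51176756e-01 -3.08646691e-01 -6.57986170e-06]
 [ 1.19199223e-05 -1.54159804e-05 -1.00000000e+00]]
```

>>> step_arm(
  targets=[
    {"twist":7,"fingers":1},
    {"twist":7,"x":-8,"y":-4},
    {"twist":7,"x":-15,"y":-8},
    {"twist":7,"x":-22,"y":-12},
    {"x":-30,"y":-17},
    {"x":-36,"y":-20},
    {"x":-40,"y":-22},
    {"x":-40,"y":-22},
    {"x":-40,"y":-22},
    {"x":-40,"y":-22},
    {"x":-40,"y":-22,"z":10},
    {"x":-40,"y":-22,"z":15},
    {"x":-40,"y":-22,"z":20},
    {"x":-35,"y":-19,"z":20},
    {"x":-25,"y":-12,"z":20},
    {"x":-15,"y":-8,"z":15},
    {"x":-8,"y":-4},
    {},
    {},
  ],
)

```text
$.targets[0]: bad value
```

```bash
python3 - <<'E'
from h import *
st=get_state();print(st['time'],st['tcp_pos'],st['eef_rot'],st['force'],st['qpos'])
p=shot('wrist','w1.png');
for q in ['slide_blue','slide_grey','slide_yellow','tray']:
    print(q,[ (np.round(d['point']),round(d['conf'],2)) for d in mark_of(p,q)][:2],[ (np.round(d['box']),round(d['conf'],2)) for d in find_in(p,q)][:2])
E
```

```text
2.05 [ 192.94605425 -594.45732602  303.90467058] [-1.79998379e+02  8.93110819e-04 -7.20208970e+01] [-0.53060051 -0.43094452  0.92234751] [-7.31094474e+01  2.42430449e+01  9.33865799e+01  1.80967211e-03
  6.23712990e+01 -1.08938961e+00]
slide_blue [] []
slide_grey [] []
slide_yellow [] []
tray [] []
```

View pics/w1.png

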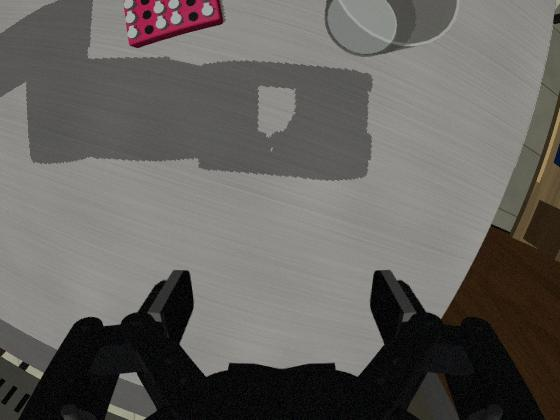

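>>> step_arm(
  targets=[
    {"x":0,"y":0,"z":0,"twist":7,"fingers":1},
    {"x":-8,"y":-4,"z":0,"twist":7,"fingers":1},
    {"x":-15,"y":-8,"z":0,"twist":7,"fingers":1},
    {"x":-22,"y":-12,"z":0,"twist":7,"fingers":1},
    {"x":-30,"y":-17,"z":0,"twist":0,"fingers":1},
    {"x":-36,"y":-20,"z":0,"twist":0,"fingers":1},
    {"x":-40,"y":-22,"z":0,"twist":0,"fingers":1},
    {"x":-40,"y":-22,"z":0,"twist":0,"fingers":1},
    {"x":-40,"y":-22,"z":0,"twist":0,"fingers":1},
    {"x":-40,"y":-22,"z":0,"twist":0,"fingers":1},
    {"x":-40,"y":-22,"z":10,"twist":0,"fingers":1},
    {"x":-40,"y":-22,"z":15,"twist":0,"fingers":1},
    {"x":-40,"y":-22,"z":20,"twist":0,"fingers":1},
    {"x":-35,"y":-19,"z":20,"twist":0,"fingers":1},
    {"x":-25,"y":-12,"z":20,"twist":0,"fingers":1},
    {"x":-15,"y":-8,"z":15,"twist":0,"fingers":1},
    {"x":-8,"y":-4,"z":0,"twist":0,"fingers":1},
    {"x":0,"y":0,"z":0,"twist":0,"fingers":1},
    {"x":0,"y":0,"z":0,"twist":0,"fingers":1},
  ],
)

```text
time: 4.4
tcp_pos: [520.6, -167.9, 204.8]
eef_rot: [-179.9, -0.0, -100.0]
force: [-0.4, -0.7, 0.2]
grip_width: 85.3
```

```bash
python3 - <<'E'
from h import *
st=get_state();print(st['time'],st['tcp_pos'],st['eef_rot'],st['force'],st['qpos'])
p=shot('wrist','w1.png');
for q in ['slide_blue']:
    print(q,[ (np.round(d['point']),round(d['conf'],2)) for d in mark_of(p,q)][:2],[ (np.round(d['box']),round(d['conf'],2)) for d in find_in(p,q)][:2])
E
```

```text
4.4 [ 520.63443599 -167.8633914   204.80927107] [-1.79934426e+02 -2.15759984e-02 -1.00027563e+02] [-0.35969428 -0.73572725  0.15192263] [-1.91123378e+01  2.56747331e+01  1.07195228e+02 -1.49591559e-02
  4.70618810e+01  8.09253964e+01]
slide_blue [(array([275., 192.]), 0.68)] []
```

View pics/w1.png

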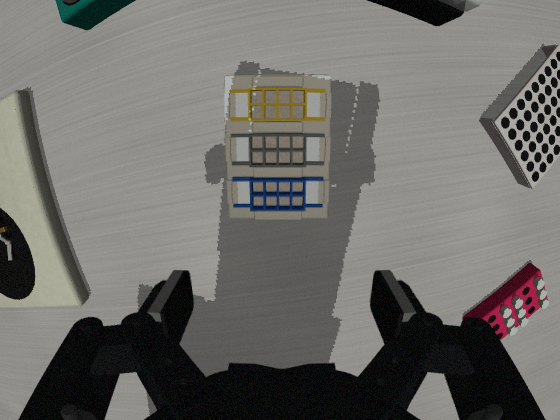

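```bash
cat >> h.py <<'E'
import pickle
_s=shot
def shot(name,fn=None):
    p=_s(name,fn)
    if fn: pickle.dump(p,open('pics/'+fn+'.pkl','wb'))
    return p
def load(fn): return pickle.load(open('pics/'+fn+'.pkl','rb'))
def crop(fn,x0,y0,x1,y1,k,out):
    a=cv2.imread('pics/'+fn)[y0:y1,x0:x1]; cv2.imwrite('pics/'+out,cv2.resize(a,None,fx=k,fy=k,interpolation=cv2.INTER_CUBIC))
E
python3 - <<'E'
from h import *
p=shot('wrist','w2.png'); crop('w2.png',215,60,345,230,5-1,'w2c.png')
crop('w2.png',215,160,345,230,6,'w2c.png')
E
```

```text
(no output)
```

View pics/w2c.png

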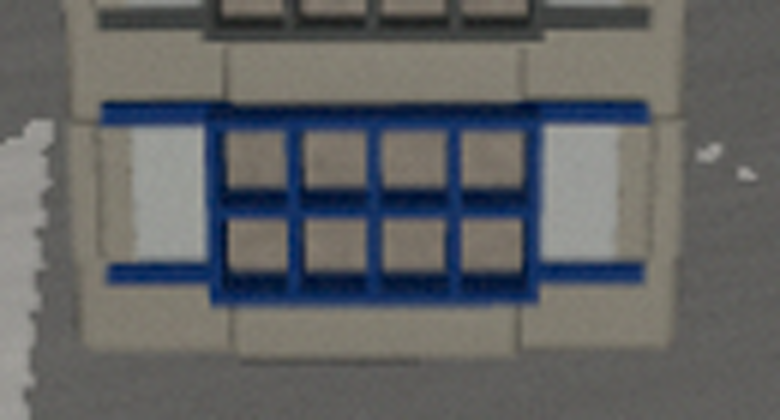

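```bash
python3 - <<'E'
from h import *
from scipy.optimize import least_squares
p=load('w2.png')
c=lambda u,v:((u/6)+215-.5+.08,(v/6)+160-.5+.08)
# model (sx along slide x (world+x side = image top), sy: image left = world +y)
pts=[((12.,22.5,16),c(207,120),'u'),((12.,-22.5,16),c(542,120),'u'),((-13,22.5,16),c(211,303),'uv'),((-13,-22.5,16),c(538,303),'uv'),
 ((11.5,38,6.2),c(102,113),'u'),((11.5,-38,6.2),c(648,113),'u'),((-11.5,38,6.2),c(107,272),'u'),((-11.5,-38,6.2),c(643,272),'u'),((-13,30,6.2),c(160,284),'v'),((-13,-30,6.2),c(590,283),'v')]
def res(q):
    r=[]
    Rz=R.from_euler('z',q[2],degrees=True).as_matrix()
    for m,uv,k in pts:
        e=proj(p,Rz@np.array(m)+[q[0],q[1],6])-uv
        if 'u' in k: r.append(e[0])
        if 'v' in k: r.append(e[1])
    return r
s=least_squares(res,[532,-167,-10]); print(s.x,np.round(s.fun,2))
st=get_state(); print(st['tcp_pos'],st['eef_rot'])
y=np.radians(st['eef_rot'][2]); d=s.x[:2]-st['tcp_pos'][:2]
print('tool dx',d@[np.cos(y),np.sin(y)],'dy',d@[np.sin(y),-np.cos(y)],'twist',-(s.x[2]-90-st['eef_rot'][2]))
E
```

```text
[ 533.28552844 -166.92663955  -10.16211771] [-0.51  0.3  -0.34  0.15  0.34  0.14 -0.41  0.43 -0.13  0.33 -0.19 -0.03]
[ 520.35176132 -168.10751213  204.70919348] [-1.79932398e+02 -1.34469918e-02 -1.00092197e+02]
tool dx -3.4290191876693843 dy -12.526716232035024 twist 0.06992098916246903
```

```bash
python3 - <<'E'
from h import *
p=load('w2.png'); st=get_state(); Rt=R.from_euler('xyz',st['eef_rot'],degrees=True).as_matrix()
for d in (47,60,73,86):
    print(d,[np.round(proj(p,st['tcp_pos']+Rt@np.array([s*42.5,yy,d]))) for s in (-1,1) for yy in (-11,11)])
E
```

```text
47 [array([181., 281.]), array([188., 322.]), array([381., 281.]), array([374., 322.])]
60 [array([189., 267.]), array([195., 306.]), array([374., 267.]), array([368., 306.])]
73 [array([196., 255.]), array([200., 293.]), array([367., 255.]), array([362., 292.])]
86 [array([201., 245.]), array([205., 280.]), array([361., 244.]), array([357., 280.])]
```

>>> step_arm(
  targets=[
    {"x":-2,"y":-6,"z":20,"twist":0,"fingers":0.4},
    {"x":-1.4,"y":-6.5,"z":25,"twist":0,"fingers":0.4},
    {"x":0,"y":0,"z":25,"twist":0,"fingers":0.4},
    {"x":0,"y":0,"z":15,"twist":0,"fingers":0.4},
    {"x":0,"y":0,"z":5,"twist":0,"fingers":0.4},
    {"x":0,"y":0,"z":0,"twist":0,"fingers":0.4},
    {"x":0,"y":0,"z":0,"twist":0,"fingers":0.4},
  ],
)

```text
time: 5.3
tcp_pos: [533.9, -166.4, 114.8]
eef_rot: [-179.9, -0.0, -100.0]
force: [0.8, -0.1, 0.2]
grip_width: 59.8
```

```bash
python3 - <<'E'
from h import *
p=shot('wrist','w3.png');st=get_state(); print(st['grip_width']); Rt=R.from_euler('xyz',st['eef_rot'],degrees=True).as_matrix()
h=st['grip_width']/2
for d in (60,68,73):
    print(d,[np.round(proj(p,st['tcp_pos']+Rt@np.array([s*h,yy,d]))) for s in (-1,1) for yy in (-11,11)])
crop('w3.png',130,120,430,340,2.6,'w3c.png')
E
```

```text
60.04080141333749
60 [array([215., 268.]), array([219., 308.]), array([348., 268.]), array([344., 307.])]
68 [array([218., 260.]), array([222., 299.]), array([345., 260.]), array([341., 298.])]
73 [array([220., 255.]), array([223., 293.]), array([343., 255.]), array([339., 293.])]
```

View pics/w3c.png

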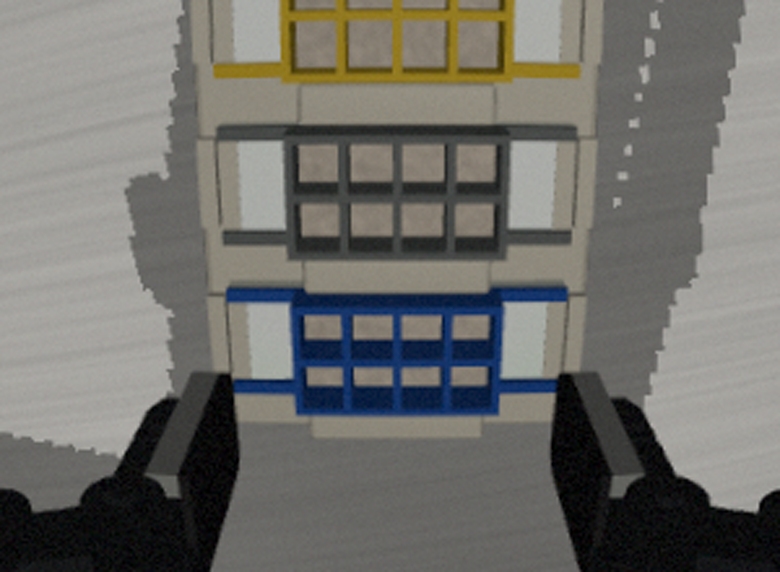

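```bash
python3 - <<'E'
from h import *
from scipy.optimize import least_squares
p=load('w3.png'); crop('w3.png',210,225,355,285,5.4,'w3d.png')
E
```

```text
(no output)
```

View pics/w3d.png

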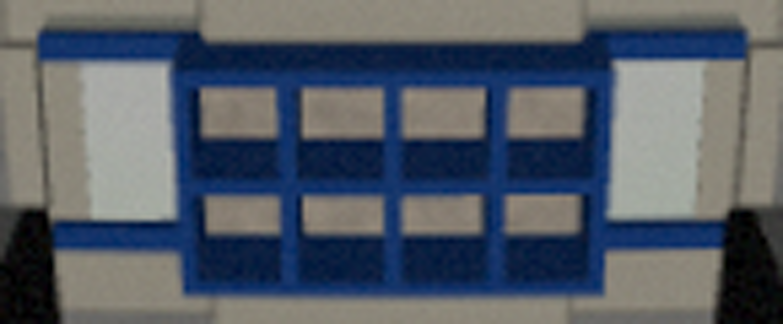

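```bash
python3 - <<'E'
from h import *
from scipy.optimize import least_squares
p=load('w3.png')
c=lambda u,v:((u/5.4)+210-.41,(v/5.4)+225-.41)
pts=[((13.,22.5,16),c(176,71),'uv'),((13.,-22.5,16),c(611,71),'uv'),((-13,22.5,16),c(184,294),'uv'),((-13,-22.5,16),c(605,294),'uv'),
 ((13,38,6.2),c(40,36),'u'),((13,-38,6.2),c(746,36),'u'),((-13,38,6.2),c(54,246),'u'),((-13,-38,6.2),c(725,246),'u'),((-13,30,6.2),c(120,249),'v'),((-13,-30,6.2),c(660,247),'v')]
def res(q):
    r=[]
    Rz=R.from_euler('z',q[2],degrees=True).as_matrix()
    for m,uv,k in pts:
        e=proj(p,Rz@np.array(m)+[q[0],q[1],6])-uv
        if 'u' in k: r.append(e[0])
        if 'v' in k: r.append(e[1])
    return r
s=least_squares(res,[532,-167,-10]); print(s.x,np.round(s.fun,2))
st=get_state(); print(st['time'],st['tcp_pos'],st['eef_rot'])
y=np.radians(st['eef_rot'][2]); d=s.x[:2]-st['tcp_pos'][:2]
print('tool dx',d@[np.cos(y),np.sin(y)],'dy',d@[np.sin(y),-np.cos(y)],'twist',-(s.x[2]-90-st['eef_rot'][2]))
E
```

```text
[ 533.33705743 -166.83598993  -10.12377512] [-1.33 -0.32  1.2  -0.31 -0.61  0.16 -0.06  0.15 -0.8   0.67 -0.17  1.19
  0.24  0.61]
5.35 [ 533.97644235 -166.35290933  114.96937453] [-1.79901232e+02 -1.44429013e-02 -1.00027199e+02]
tool dx 0.587028566445803 dy 0.5455065575914392 twist 0.09657649817407332
```

>>> step_arm(
  grip_force=25,
  targets=[
    {"x":0.6,"y":0.5,"z":0,"twist":0,"fingers":0.25},
    {"x":0,"y":0,"z":6,"twist":0,"fingers":0.25},
    {"x":0,"y":0,"z":10,"twist":0,"fingers":0.25},
    {"x":0,"y":0,"z":8,"twist":0,"fingers":0.25},
    {"x":0,"y":0,"z":5,"twist":0,"fingers":0.25},
    {"x":0,"y":0,"z":0,"twist":0,"fingers":0.25},
  ],
)

```text
time: 5.95
tcp_pos: [532.2, -166.3, 83.7]
eef_rot: [179.9, 0.0, -100.0]
force: [-0.2, 0.7, 0.0]
grip_width: 53.6
```

```bash
python3 - <<'E'
from h import *
p=shot('wrist','w4.png');st=get_state(); print(st['grip_width'],st['force'],st['tcp_pos']); 
crop('w4.png',180,220,380,340,3.9,'w4c.png')
E
```

```text
53.13467295484206 [ 0.46680143 -0.658361    0.44665363] [ 532.43736622 -166.45806039   84.18425606]
```

View pics/w4c.png

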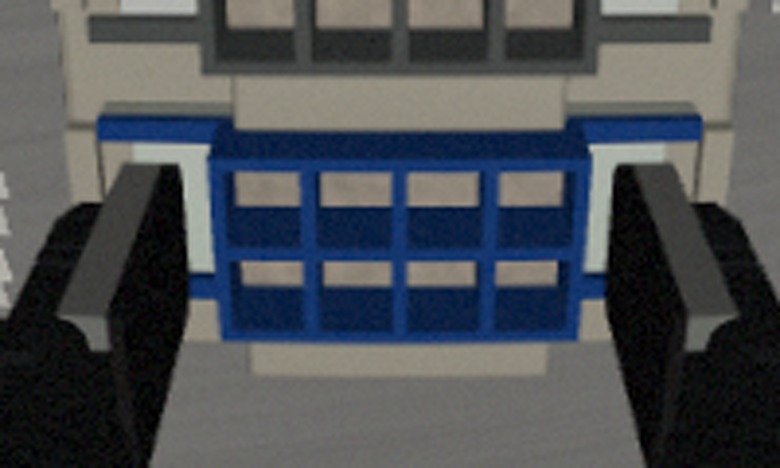

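>>> step_arm(
  grip_force=25,
  targets=[
    {"x":0,"y":0,"z":-1,"twist":0,"fingers":0.15},
    {"x":0,"y":0,"z":0,"twist":0,"fingers":0.0},
    {"x":0,"y":0,"z":0,"twist":0,"fingers":-0.1},
    {"x":0,"y":0,"z":0,"twist":0,"fingers":-0.3},
    {"x":0,"y":0,"z":0,"twist":0,"fingers":-0.3},
  ],
)

```text
time: 6.5
tcp_pos: [533.1, -166.7, 86.3]
eef_rot: [-180.0, -0.0, -100.0]
force: [-0.5, -0.6, 4.8]
grip_width: 44.3
```

```bash
python3 - <<'E'
from h import *
st=get_state(); print(st['time'],st['grip_width'],st['force'],st['tcp_pos']); 
p=shot('wrist','w5.png');crop('w5.png',180,220,380,340,3.9,'w5c.png')
E
```

```text
6.5 44.331560649529436 [-0.47298006 -0.6246251   4.76318425] [ 533.0937435  -166.66548878   86.3219525 ]
```

View pics/w5c.png

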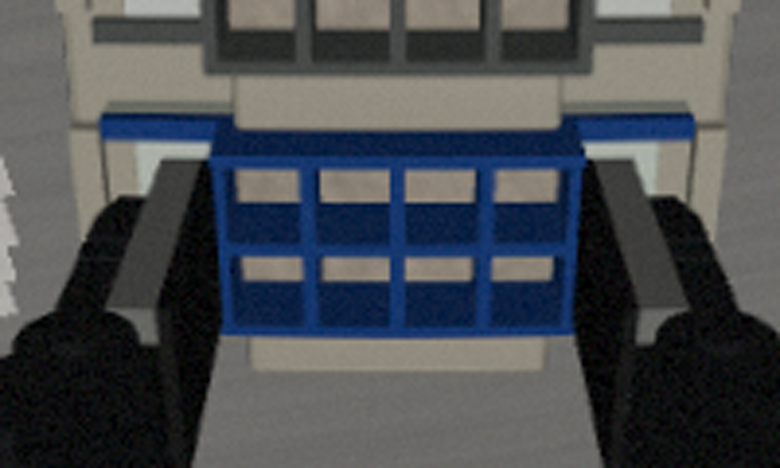

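>>> step_arm(
  targets=[
    {"x":0,"y":0,"z":-2,"twist":0,"fingers":-0.3},
    {"x":0,"y":0,"z":-5,"twist":0,"fingers":-0.3},
    {"x":0,"y":0,"z":-10,"twist":0,"fingers":-0.3},
    {"x":0,"y":0,"z":-18,"twist":0,"fingers":-0.3},
    {"x":0,"y":0,"z":-25,"twist":0,"fingers":-0.3},
    {"x":0,"y":0,"z":-25,"twist":0,"fingers":-0.3},
    {"x":0,"y":0,"z":-12,"twist":0,"fingers":-0.3},
    {"x":0,"y":0,"z":-3,"twist":0,"fingers":-0.3},
    {"x":0,"y":0,"z":0,"twist":0,"fingers":-0.3},
  ],
)

```text
time: 7.45
tcp_pos: [532.7, -166.5, 186.1]
eef_rot: [-180.0, -0.0, -100.0]
force: [-0.9, -0.5, -0.1]
grip_width: 44.3
```

```bash
python3 - <<'E'
from h import *
st=get_state(); print(st['time'],st['grip_width'],st['force'],st['tcp_pos'],st['eef_rot']); 
p=shot('wrist','w6.png');crop('w6.png',130,60,430,340,2.2,'w6c.png')
E
```

```text
7.45 44.29950551524153 [-0.86635105 -0.48696973 -0.12953669] [ 532.72549711 -166.54135565  186.06768057] [-1.79976965e+02 -1.82870562e-03 -1.00020486e+02]
```

View pics/w6c.png

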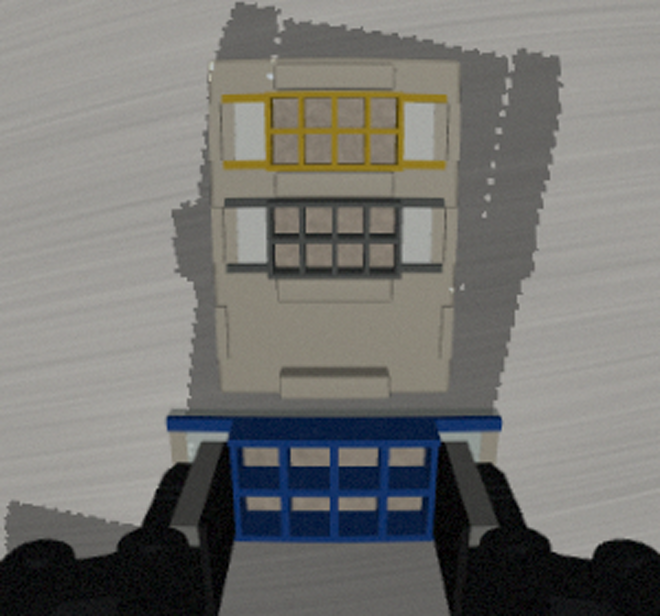

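>>> step_arm(
  targets=[
    {"x":-10,"y":3,"z":0,"twist":-2,"fingers":-0.3},
    {"x":-20,"y":5,"z":0,"twist":-3,"fingers":-0.3},
    {"x":-30,"y":6,"z":0,"twist":-3,"fingers":-0.3},
    {"x":-36,"y":7,"z":0,"twist":-2,"fingers":-0.3},
    {"x":-40,"y":7,"z":0,"twist":0,"fingers":-0.3},
    {"x":-40,"y":7,"z":0,"twist":0,"fingers":-0.3},
    {"x":-40,"y":7,"z":0,"twist":0,"fingers":-0.3},
    {"x":-40,"y":6,"z":0,"twist":0,"fingers":-0.3},
    {"x":-36,"y":5,"z":0,"twist":0,"fingers":-0.3},
    {"x":-25,"y":4,"z":0,"twist":0,"fingers":-0.3},
    {"x":-12,"y":2,"z":0,"twist":0,"fingers":-0.3},
    {"x":-5,"y":0,"z":0,"twist":0,"fingers":-0.3},
    {"x":0,"y":0,"z":0,"twist":0,"fingers":-0.3},
    {"x":0,"y":0,"z":0,"twist":0,"fingers":-0.3},
  ],
)

```text
time: 8.9
tcp_pos: [482.5, 168.1, 185.7]
eef_rot: [180.0, -0.0, -90.1]
force: [-0.9, 0.5, 0.1]
grip_width: 44.2
```

```bash
python3 - <<'E'
from h import *
st=get_state(); print(st['time'],st['grip_width'],st['force'],st['tcp_pos'],st['eef_rot'],st['qpos']); 
p=shot('wrist','w7.png')
for q in ['stage_home','pillar']: print(q,[ (np.round(d['point'],1),round(d['conf'],2)) for d in mark_of(p,q)][:2])
E
```

```text
8.9 44.17288068170813 [-0.89957989  0.53771779  0.13024351] [482.46251687 168.09437699 185.67503734] [ 1.79969775e+02 -1.92809833e-02 -9.00522947e+01] [ 1.78781994e+01  2.50443078e+01  1.12164190e+02 -1.32975754e-02
  4.28261957e+01  1.07940255e+02]
stage_home [(array([278.1, 143.8]), 0.74)]
pillar []
```

View pics/w7.png

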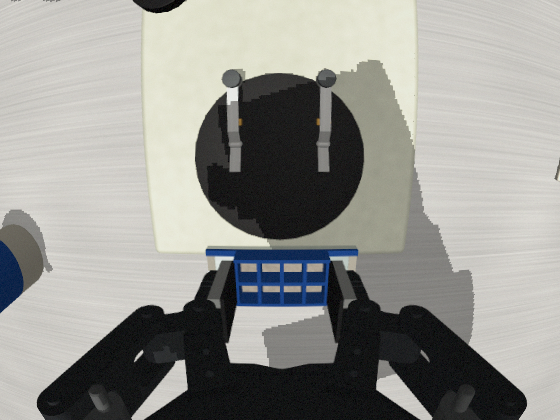

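```bash
python3 - <<'E'
from h import *
crop('w7.png',210,55,350,185,5.5,'w7c.png')
p=load('w7.png')
print(at_z(p,278.1,143.8,24))
for n,(u,v),z in [('disc l',(195,157),24),('disc r',(364,157),24),('disc t',(280,73),24),('disc b',(280,240),24),('plate bl',(158,251),24),('plate br',(404,251),24),('pl left',(143,60),24),('pl right',(417,60),24)]: print(n,np.round(at_z(p,u,v,z),1))
E
```

```text
[537.7760742 170.2246881  24.       ]
disc l [529.3 231.   24. ]
disc r [529.  107.7  24. ]
disc t [588.2 168.8  24. ]
disc b [464.3 169.1  24. ]
plate bl [453.4 269.5  24. ]
plate br [453.   67.2  24. ]
pl left [604.7 269.5  24. ]
pl right [604.   68.3  24. ]
```

View pics/w7c.png

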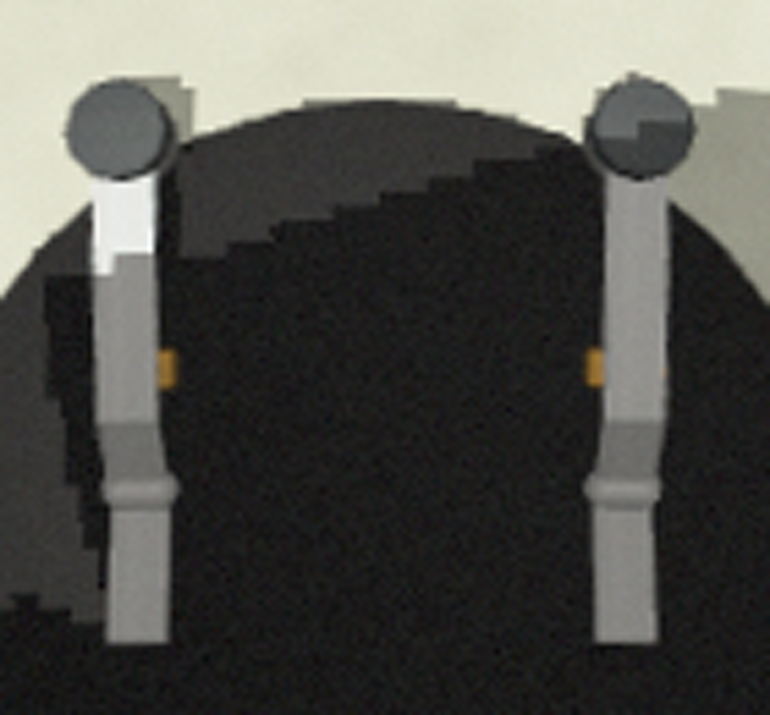

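```bash
python3 - <<'E'
from h import *
from scipy.optimize import least_squares
p=load('w7.png')
c=lambda u,v:((u/5.5)+210-.41,(v/5.5)+55-.41)
pts=[((45,31,19),c(118,129)),((45,-31,19),c(640,126)),((0,31,2),c(141,492)),((0,-31,2),c(622,491)),((-19,31,9),c(138,643)),((-19,-31,9),c(626,643)),((13,26,5.5),c(178,388)),((13,-26,5.5),c(585,388))]
def res(q):
    Rz=R.from_euler('z',q[2],degrees=True).as_matrix()
    return np.concatenate([proj(p,Rz@np.array(m)+[q[0],q[1],24])-uv for m,uv in pts])
s=least_squares(res,[538,168,0],loss='soft_l1'); print(s.x,np.round(res(s.x).reshape(-1,2),1))
# held slide pose
crop('w7.png',200,240,365,310,4.8,'w7d.png')
E
```

```text
[ 5.38495720e+02  1.69617952e+02 -1.13939697e-02] [[-0.8  0. ]
 [ 1.1  0.2]
 [-0.1 -0.4]
 [ 0.2 -0.5]
 [-0.1  0.2]
 [ 0.   0. ]
 [-0.8  0.3]
 [ 0.7  0.1]]
```

View pics/w7d.png

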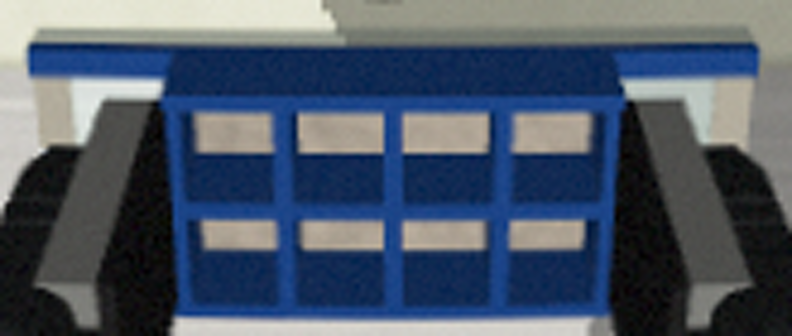

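```bash
cat > fs.py <<'E'
from h import *
from scipy.optimize import least_squares
def fit(p,pts,z0=None,x0=(480,168,0)):
    def res(q):
        Rz=R.from_euler('z',q[2],degrees=True).as_matrix(); r=[]
        for m,uv,k in pts:
            e=proj(p,Rz@np.array(m)+[q[0],q[1],q[3] if z0 is None else z0])-uv
            if 'u' in k: r.append(e[0])
            if 'v' in k: r.append(e[1])
        return r
    s=least_squares(res,list(x0)+([x0[3] if len(x0)>3 else 105] if z0 is None else []))
    return s.x,np.round(s.fun,1)
E
python3 - <<'E'
from fs import *
p=load('w7.png')
c=lambda u,v:((u/4.8)+200-.4,(v/4.8)+240-.4)
pts=[((13.,22.5,16),c(163,97),'uv'),((13.,-22.5,16),c(622,97),'uv'),((-13,22.5,16),c(180,314),'uv'),((-13,-22.5,16),c(609,316),'uv'),
 ((13,38,6.2),c(29,45),'uv'),((13,-38,6.2),c(758,45),'uv')]
for z in (105.4,None): print(fit(p,pts,z))
E
```

```text
(array([ 4.82893484e+02,  1.67977094e+02, -1.08352060e-01]), array([-0.9, -0.8,  1.3, -0.8, -1. ,  0.6,  0.6,  0.2, -1.1,  0.7,  1. ,
        0.7]))
(array([ 4.81776914e+02,  1.67976192e+02, -1.07867460e-01,  1.03229314e+02]), array([-0.1, -0.7,  0.5, -0.7, -0.3,  0. , -0.1, -0.4,  0. ,  1. , -0.1,
        0.9]))
```

>>> step_arm(
  targets=[
    {"x":-0.8,"y":-5,"z":8,"twist":0,"fingers":-0.3},
    {"x":-0.8,"y":-7,"z":15,"twist":0,"fingers":-0.3},
    {"x":0,"y":-2,"z":16,"twist":0,"fingers":-0.3},
    {"x":0,"y":0,"z":14,"twist":0,"fingers":-0.3},
    {"x":0,"y":0,"z":10,"twist":0,"fingers":-0.3},
    {"x":0,"y":0,"z":7,"twist":0,"fingers":-0.3},
    {"x":0,"y":0,"z":4,"twist":0,"fingers":-0.3},
    {"x":0,"y":0,"z":2,"twist":0,"fingers":-0.3},
    {"x":0,"y":0,"z":0,"twist":0,"fingers":-0.3},
    {"x":0,"y":0,"z":0,"twist":0,"fingers":-0.3},
  ],
)

```text
time: 10.05
tcp_pos: [496.7, 170.6, 110.3]
eef_rot: [-180.0, 0.0, -90.0]
force: [0.9, -0.0, -0.6]
grip_width: 44.1
```

```bash
python3 - <<'E'
from h import *
st=get_state(); print(st['time'],st['grip_width'],st['force'],st['tcp_pos'],st['eef_rot']); 
p=shot('wrist','w8.png'); crop('w8.png',130,90,430,330,2.6,'w8c.png')
E
```

```text
10.05 44.11760215904674 [ 0.90970052 -0.04347017 -0.6191015 ] [496.66280877 170.64253997 110.31802362] [-1.79959412e+02  1.32838099e-02 -9.00166328e+01]
```

View pics/w8c.png

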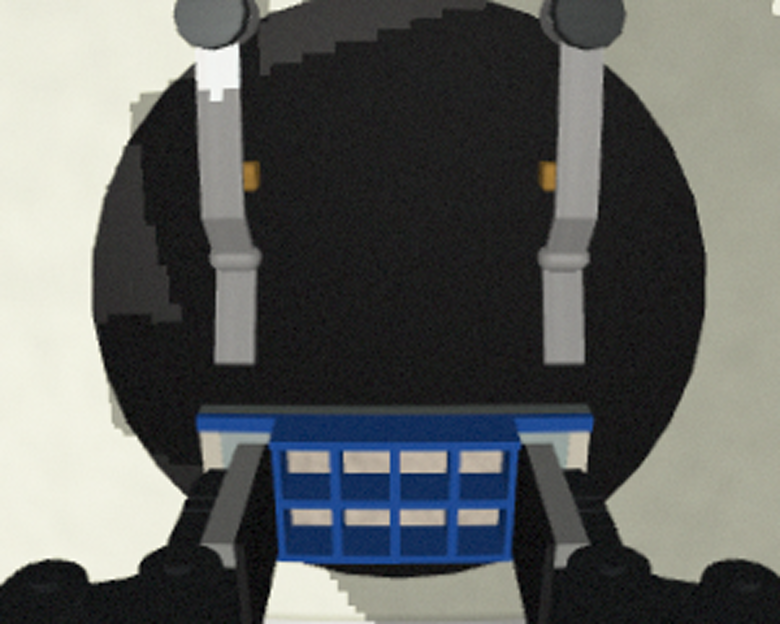

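>>> step_arm(
  targets=[
    {"x":0.4,"y":0,"z":1,"twist":0,"fingers":-0.3},
    {"x":0.4,"y":0,"z":1,"twist":0,"fingers":-0.3},
    {"x":0,"y":0,"z":1,"twist":0,"fingers":-0.3},
    {"x":0,"y":0,"z":0.7,"twist":0,"fingers":-0.3},
    {"x":0,"y":0,"z":0.6,"twist":0,"fingers":-0.3},
    {"x":0,"y":0,"z":0,"twist":0,"fingers":-0.3},
    {"x":0,"y":0,"z":0,"twist":0,"fingers":-0.3},
  ],
)

```text
time: 10.8
tcp_pos: [496.4, 169.7, 105.6]
eef_rot: [180.0, -0.0, -90.0]
force: [-0.1, -0.7, 0.2]
grip_width: 44.4
```

>>> step_arm(
  targets=[
    {"x":0,"y":0,"z":0.5,"twist":0,"fingers":-0.3},
    {"x":0,"y":0,"z":0.3,"twist":0,"fingers":-0.3},
    {"x":0,"y":0,"z":0,"twist":0,"fingers":-0.3},
  ],
)

```text
time: 11.1
tcp_pos: [496.4, 169.7, 104.8]
eef_rot: [180.0, -0.0, -90.0]
force: [1.0, 0.1, 0.2]
grip_width: 43.9
```

>>> step_arm(
  targets=[
    {"x":0,"y":0,"z":0.4,"twist":0,"fingers":-0.3},
    {"x":0,"y":0,"z":0,"twist":0,"fingers":-0.3},
  ],
)

```text
time: 11.3
tcp_pos: [496.4, 169.7, 104.4]
eef_rot: [180.0, -0.0, -90.0]
force: [0.5, -0.1, -0.2]
grip_width: 43.9
```

>>> step_arm(
  targets=[
    {"x":0,"y":0,"z":0.3,"twist":0,"fingers":-0.3},
    {"x":0,"y":0,"z":0,"twist":0,"fingers":-0.3},
  ],
)

```text
time: 11.5
tcp_pos: [496.4, 169.7, 104.3]
eef_rot: [-180.0, 0.0, -90.0]
force: [-0.9, -0.2, 3.4]
grip_width: 44.1
```

>>> step_arm(
  targets=[
    {"x":0,"y":0,"z":0,"twist":0,"fingers":0.1},
    {"x":0,"y":0,"z":0,"twist":0,"fingers":0.25},
    {"x":0,"y":0,"z":0,"twist":0,"fingers":0.25},
    {"x":0,"y":0,"z":0,"twist":0,"fingers":0.25},
    {"x":0,"y":0,"z":-2,"twist":0,"fingers":0.25},
    {"x":0,"y":0,"z":-5,"twist":0,"fingers":0.25},
    {"x":0,"y":0,"z":-10,"twist":0,"fingers":0.25},
    {"x":0,"y":0,"z":-20,"twist":0,"fingers":0.25},
    {"x":0,"y":0,"z":-25,"twist":0,"fingers":0.25},
    {"x":0,"y":0,"z":-20,"twist":0,"fingers":0.25},
    {"x":0,"y":0,"z":-5,"twist":0,"fingers":0.25},
    {"x":0,"y":0,"z":0,"twist":0,"fingers":0.25},
  ],
)

```text
time: 12.7
tcp_pos: [496.9, 169.9, 192.2]
eef_rot: [-179.9, 0.0, -90.0]
force: [-0.9, -0.4, -0.7]
grip_width: 53.4
```

```bash
python3 - <<'E'
from h import *
st=get_state(); print(st['time'],st['grip_width'],st['force'],st['tcp_pos'],st['eef_rot']); 
p=shot('wrist','w9.png'); crop('w9.png',205,55,355,255,3.9-.9,'w9c.png')
E
```

```text
12.7 53.439101724527944 [-0.89470018 -0.35864155 -0.67003969] [496.88061265 169.86970166 192.24841935] [-1.79869201e+02  4.04648829e-02 -9.00183888e+01]
```

View pics/w9c.png

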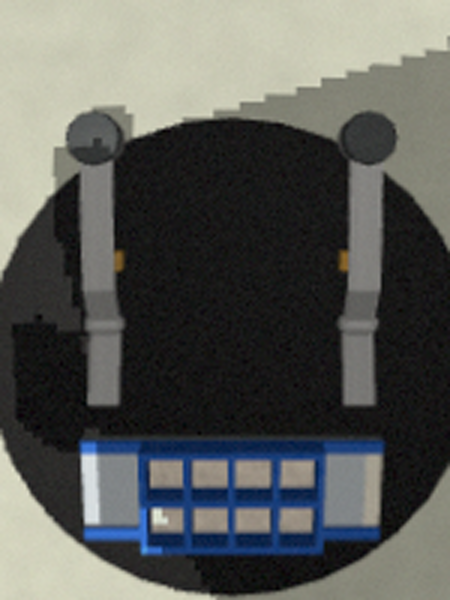

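>>> step_arm(
  targets=[
    {"x":0,"y":0,"z":0,"twist":-6,"fingers":0},
    {"x":0,"y":0,"z":0,"twist":-8,"fingers":0},
    {"x":0,"y":0,"z":0,"twist":-8,"fingers":0},
    {"x":0,"y":0,"z":0,"twist":-8,"fingers":0},
    {"x":0,"y":0,"z":0,"twist":-8,"fingers":0},
    {"x":0,"y":0,"z":0,"twist":-8,"fingers":0},
    {"x":0,"y":0,"z":0,"twist":-8,"fingers":0},
    {"x":0,"y":0,"z":0,"twist":-8,"fingers":0},
    {"x":0,"y":0,"z":0,"twist":-8,"fingers":0},
    {"x":0,"y":0,"z":0,"twist":-8,"fingers":0},
    {"x":0,"y":0,"z":0,"twist":-7,"fingers":0},
    {"x":0,"y":0,"z":0,"twist":-5,"fingers":0},
    {"x":0,"y":0,"z":10,"twist":0,"fingers":0},
    {"x":0,"y":0,"z":15,"twist":0,"fingers":0},
    {"x":0,"y":0,"z":10,"twist":0,"fingers":0},
    {"x":0,"y":0,"z":3,"twist":0,"fingers":0},
    {"x":0,"y":0,"z":0,"twist":0,"fingers":0},
  ],
)

```text
time: 14.45
tcp_pos: [496.0, 169.6, 152.1]
eef_rot: [180.0, 0.1, -0.1]
force: [0.2, -0.7, 0.0]
grip_width: 42.6
```

```bash
python3 - <<'E'
from h import *
st=get_state(); print(st['time'],st['grip_width'],st['force'],st['tcp_pos'],st['eef_rot'],st['qpos']); 
p=shot('wrist','w10.png'); crop('w10.png',160,130,460,330,2.6,'w10c.png')
E
```

```text
14.45 42.645243963061965 [ 0.16151363 -0.70392999  0.03552094] [495.96590801 169.57442557 152.11239781] [ 1.79965173e+02  1.07408560e-01 -6.75512367e-02] [ 1.75753044e+01  2.92643620e+01  1.11158468e+02 -9.95153433e-04
  3.96900816e+01  1.76435894e+01]
```

View pics/w10c.png

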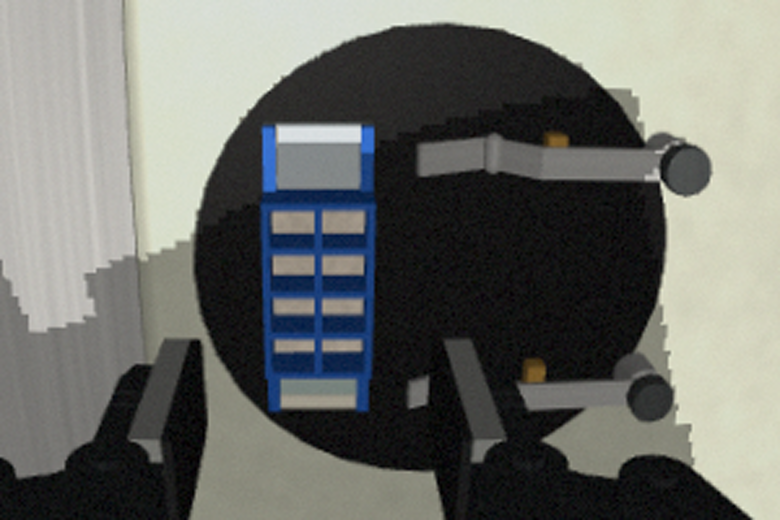

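>>> step_arm(
  targets=[
    {"x":0.5,"y":0,"z":6,"twist":0,"fingers":0},
    {"x":0,"y":0,"z":12,"twist":0,"fingers":0},
    {"x":0,"y":0,"z":12,"twist":0,"fingers":0},
    {"x":0,"y":0,"z":9,"twist":0,"fingers":0},
    {"x":0,"y":0,"z":6,"twist":0,"fingers":0},
    {"x":0,"y":0,"z":3,"twist":0,"fingers":0},
    {"x":0,"y":0,"z":1,"twist":0,"fingers":0},
    {"x":0,"y":0,"z":0,"twist":0,"fingers":0},
    {"x":0,"y":0,"z":0,"twist":0,"fingers":0},
  ],
)

```text
time: 15.4
tcp_pos: [497.1, 169.8, 104.4]
eef_rot: [-180.0, -0.0, -0.0]
force: [0.1, 0.2, -0.0]
grip_width: 43.0
```

```bash
python3 - <<'E'
from h import *
st=get_state(); print(st['time'],st['grip_width'],st['force'],st['tcp_pos'],st['eef_rot']); 
p=shot('wrist','w11.png'); crop('w11.png',160,130,460,350,2.6,'w11c.png')
E
```

```text
15.4 43.01057473418321 [ 0.10377973  0.24020557 -0.01894953] [497.14584353 169.79102598 104.4066784 ] [-1.79990553e+02 -3.10305993e-02 -1.94790916e-02]
```

View pics/w11c.png

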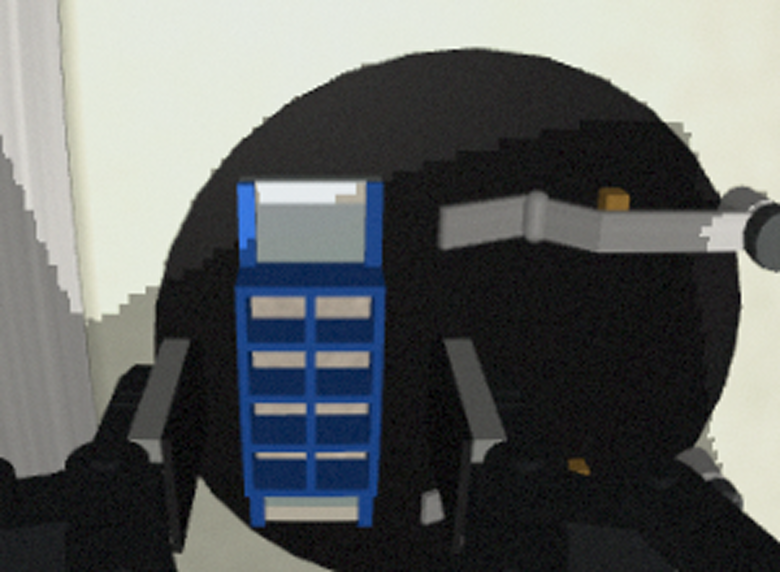

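>>> step_arm(
  grip_force=30,
  targets=[
    {"x":-0.6,"y":0,"z":1,"twist":0,"fingers":-0.15},
    {"x":0,"y":0,"z":0.5,"twist":0,"fingers":-0.25},
    {"x":0,"y":0,"z":0,"twist":0,"fingers":-0.32},
    {"x":0,"y":0,"z":0,"twist":0,"fingers":-0.4},
    {"x":0,"y":0,"z":0,"twist":0,"fingers":-0.55},
    {"x":0,"y":0,"z":0,"twist":0,"fingers":-0.6},
    {"x":0,"y":0,"z":0,"twist":0,"fingers":-0.6},
  ],
)

```text
time: 16.15
tcp_pos: [496.4, 169.8, 102.8]
eef_rot: [-180.0, -0.0, -0.0]
force: [-1.1, -1.4, 3.9]
grip_width: 25.2
```

```bash
python3 - <<'E'
from h import *
st=get_state(); print(st['time'],st['grip_width'],st['force'],st['tcp_pos'],st['eef_rot']); 
p=shot('wrist','w12.png'); crop('w12.png',160,130,460,350,2.6,'w12c.png')
E
```

```text
16.15 25.17022356883757 [-1.13557647 -1.37986315  3.86099881] [496.4122834  169.75950114 102.80523177] [-1.79995882e+02 -1.11946976e-02 -2.06474247e-02]
```

View pics/w12c.png

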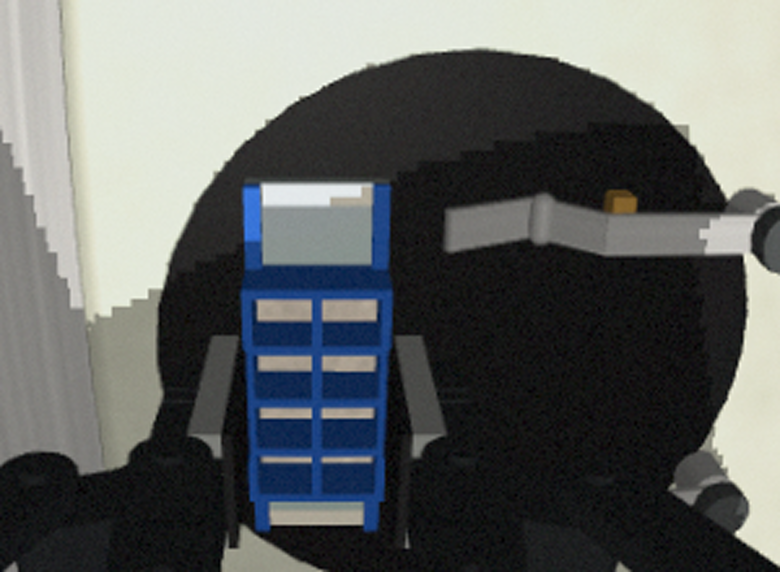

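>>> step_arm(
  targets=[
    {"x":0.5,"y":0,"z":0,"twist":0,"fingers":-0.6},
    {"x":1,"y":0,"z":0,"twist":0,"fingers":-0.6},
    {"x":1.5,"y":0,"z":0,"twist":0,"fingers":-0.6},
    {"x":2,"y":0,"z":0,"twist":0,"fingers":-0.6},
    {"x":2,"y":0,"z":0,"twist":0,"fingers":-0.6},
    {"x":1.5,"y":0,"z":0,"twist":0,"fingers":-0.6},
    {"x":1,"y":0,"z":0,"twist":0,"fingers":-0.6},
    {"x":0.5,"y":0,"z":0,"twist":0,"fingers":-0.6},
  ],
)

```text
time: 17.0
tcp_pos: [506.1, 169.7, 102.8]
eef_rot: [180.0, 0.0, -0.0]
force: [-1.6, 0.3, 7.0]
grip_width: 24.6
```

>>> step_arm(
  targets=[
    {"x":1,"y":0,"z":0,"twist":0,"fingers":-0.6},
    {"x":1,"y":0,"z":0,"twist":0,"fingers":-0.6},
    {"x":1,"y":0,"z":0,"twist":0,"fingers":-0.6},
    {"x":1,"y":0,"z":0,"twist":0,"fingers":-0.6},
    {"x":1,"y":0,"z":0,"twist":0,"fingers":-0.6},
  ],
)

```text
time: 17.5
tcp_pos: [511.1, 169.7, 102.8]
eef_rot: [180.0, 0.0, -0.0]
force: [-1.8, -0.5, 6.4]
grip_width: 25.1
```

>>> step_arm(
  targets=[
    {"x":1,"y":0,"z":0,"twist":0,"fingers":-0.6},
    {"x":1,"y":0,"z":0,"twist":0,"fingers":-0.6},
    {"x":1,"y":0,"z":0,"twist":0,"fingers":-0.6},
    {"x":1,"y":0,"z":0,"twist":0,"fingers":-0.6},
  ],
)

```text
time: 17.9
tcp_pos: [514.3, 169.6, 102.8]
eef_rot: [180.0, 0.1, -0.0]
force: [-5.2, 0.0, 8.7]
grip_width: 24.9
```

```bash
python3 - <<'E'
from h import *
st=get_state(); print(st['time'],st['grip_width'],st['force'],st['tcp_pos'],st['eef_rot']); 
p=shot('wrist','w13.png'); crop('w13.png',160,130,460,350,2.6,'w13c.png')
E
```

```text
17.9 24.911425801241524 [-5.23479778e+00  7.80216569e-03  8.69479147e+00] [514.34083615 169.63987138 102.78614872] [ 1.79975327e+02  1.35068736e-01 -2.56402184e-02]
```

View pics/w13c.png

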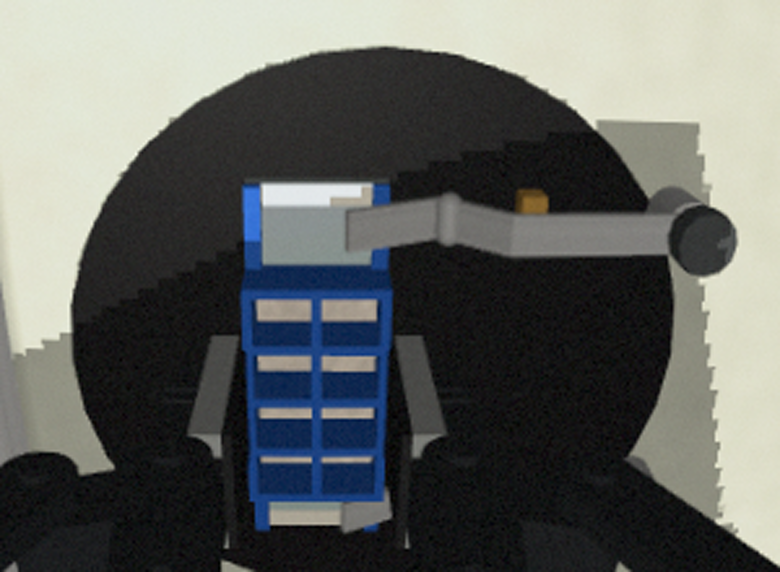

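>>> step_arm(
  targets=[
    {"x":1,"y":0,"z":0,"twist":0,"fingers":-0.6},
    {"x":1,"y":0,"z":0,"twist":0,"fingers":-0.6},
    {"x":1,"y":0,"z":0,"twist":0,"fingers":-0.6},
    {"x":1,"y":0,"z":0,"twist":0,"fingers":-0.6},
  ],
)

```text
time: 18.35
tcp_pos: [518.0, 169.6, 102.8]
eef_rot: [180.0, 0.2, -0.0]
force: [-5.9, -0.1, 10.5]
grip_width: 24.9
```

>>> step_arm(
  targets=[
    {"x":1,"y":0,"z":0,"twist":0,"fingers":-0.6},
    {"x":1,"y":0,"z":0,"twist":0,"fingers":-0.6},
    {"x":1,"y":0,"z":0,"twist":0,"fingers":-0.6},
    {"x":1,"y":0,"z":0,"twist":0,"fingers":-0.6},
  ],
)

```text
time: 18.75
tcp_pos: [521.7, 169.5, 102.8]
eef_rot: [180.0, 0.2, -0.0]
force: [-7.5, -0.4, 11.6]
grip_width: 25.1
```

>>> step_arm(
  targets=[
    {"x":1,"y":0,"z":0,"twist":0,"fingers":-0.6},
    {"x":1,"y":0,"z":0,"twist":0,"fingers":-0.6},
    {"x":1,"y":0,"z":0,"twist":0,"fingers":-0.6},
  ],
)

```text
time: 19.05
tcp_pos: [524.1, 169.5, 102.8]
eef_rot: [179.9, 0.3, -0.0]
force: [-8.2, -0.5, 14.4]
grip_width: 24.9
```

>>> step_arm(
  targets=[
    {"x":0.7,"y":0,"z":0,"twist":0,"fingers":-0.6},
    {"x":0.7,"y":0,"z":0,"twist":0,"fingers":-0.6},
    {"x":0.7,"y":0,"z":0,"twist":0,"fingers":-0.6},
  ],
)

```text
time: 19.35
tcp_pos: [527.3, 169.6, 102.8]
eef_rot: [180.0, 0.2, -0.0]
force: [-5.9, -0.8, 9.8]
grip_width: 25.3
```

>>> step_arm(
  targets=[
    {"x":0.7,"y":0,"z":0,"twist":0,"fingers":-0.6},
    {"x":0.7,"y":0,"z":0,"twist":0,"fingers":-0.6},
    {"x":0.7,"y":0,"z":0,"twist":0,"fingers":-0.6},
  ],
)

```text
time: 19.65
tcp_pos: [530.3, 169.7, 102.8]
eef_rot: [180.0, 0.0, -0.0]
force: [-4.3, 0.1, 7.3]
grip_width: 25.5
```

>>> step_arm(
  targets=[
    {"x":0.7,"y":0,"z":0,"twist":0,"fingers":-0.6},
    {"x":0.7,"y":0,"z":0,"twist":0,"fingers":-0.6},
    {"x":0.7,"y":0,"z":0,"twist":0,"fingers":-0.6},
  ],
)

```text
time: 19.95
tcp_pos: [531.7, 169.7, 102.8]
eef_rot: [180.0, 0.1, -0.0]
force: [-4.6, 0.5, 9.8]
grip_width: 25.2
```

```bash
python3 - <<'E'
from h import *
st=get_state(); print(st['time'],st['grip_width'],st['force'],st['tcp_pos'],st['eef_rot']); 
p=shot('wrist','w14.png'); crop('w14.png',160,130,460,350,2.6,'w14c.png')
E
```

```text
19.95 25.224515560914195 [-4.64607197  0.4667065   9.76476536] [531.70698116 169.68666487 102.79268185] [ 1.79980546e+02  1.23177727e-01 -2.18074587e-02]
```

View pics/w14c.png

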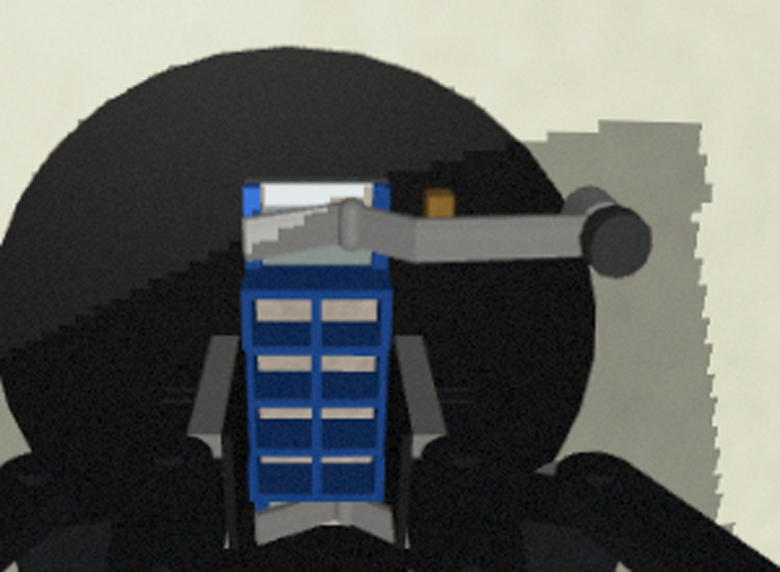

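>>> step_arm(
  targets=[
    {"x":0.7,"y":0,"z":0,"twist":0,"fingers":-0.6},
    {"x":0.7,"y":0,"z":0,"twist":0,"fingers":-0.6},
    {"x":0.7,"y":0,"z":0,"twist":0,"fingers":-0.6},
    {"x":0.7,"y":0,"z":0,"twist":0,"fingers":-0.6},
  ],
)

```text
time: 20.4
tcp_pos: [534.5, 169.6, 102.8]
eef_rot: [180.0, 0.1, -0.0]
force: [-5.5, 0.2, 9.1]
grip_width: 24.9
```

>>> step_arm(
  targets=[
    {"x":0.5,"y":0,"z":0,"twist":0,"fingers":-0.6},
    {"x":0.5,"y":0,"z":0,"twist":0,"fingers":-0.6},
    {"x":0.5,"y":0,"z":0,"twist":0,"fingers":-0.6},
  ],
)

```text
time: 20.7
tcp_pos: [536.0, 169.7, 102.8]
eef_rot: [180.0, 0.1, -0.0]
force: [-4.5, 0.9, 9.9]
grip_width: 25.0
```

>>> step_arm(
  targets=[
    {"x":0.4,"y":0,"z":0,"twist":0,"fingers":-0.6},
    {"x":0.4,"y":0,"z":0,"twist":0,"fingers":-0.6},
  ],
)

```text
time: 20.9
tcp_pos: [536.8, 169.6, 102.8]
eef_rot: [180.0, 0.1, -0.0]
force: [-4.8, -0.4, 8.0]
grip_width: 25.1
```

>>> step_arm(
  targets=[
    {"x":0.4,"y":0,"z":0,"twist":0,"fingers":-0.6},
    {"x":0.4,"y":0,"z":0,"twist":0,"fingers":-0.6},
  ],
)

```text
time: 21.1
tcp_pos: [537.6, 169.6, 102.8]
eef_rot: [180.0, 0.1, -0.0]
force: [-5.1, -0.3, 9.3]
grip_width: 25.2
```

>>> step_arm(
  targets=[
    {"x":0.4,"y":0,"z":0,"twist":0,"fingers":-0.6},
    {"x":0.2,"y":0,"z":0,"twist":0,"fingers":-0.6},
  ],
)

```text
time: 21.3
tcp_pos: [538.2, 169.6, 102.8]
eef_rot: [180.0, 0.1, -0.0]
force: [-5.2, 0.7, 9.1]
grip_width: 24.8
```

>>> step_arm(
  targets=[
    {"x":0.3,"y":0,"z":0,"twist":0,"fingers":-0.6},
    {"x":0.2,"y":0,"z":0,"twist":0,"fingers":-0.6},
  ],
)

```text
time: 21.5
tcp_pos: [538.6, 169.7, 102.8]
eef_rot: [180.0, 0.1, -0.0]
force: [-4.9, 0.6, 9.7]
grip_width: 25.0
```

```bash
python3 - <<'E'
from h import *
st=get_state(); print(st['time'],st['grip_width'],st['force'],st['tcp_pos'],st['eef_rot'],st['ft_torque']); 
p=shot('wrist','w15.png'); crop('w15.png',220,180,360,240,5.5,'w15c.png')
E
```

```text
21.5 25.03483277862399 [-4.9426135   0.59813678  9.66689159] [538.59642577 169.65965433 102.79698494] [ 1.79976275e+02  1.38807732e-01 -2.30701696e-02] [ 0.01179677  0.96015782 -0.02360805]
```

View pics/w15c.png

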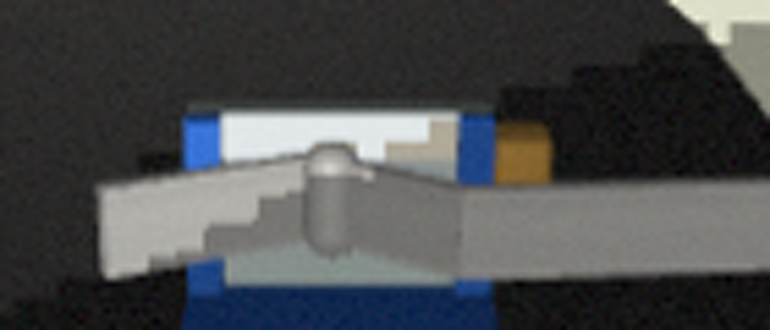

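>>> step_arm(
  targets=[
    {"x":0.2,"y":0,"z":0,"twist":0,"fingers":-0.6},
    {"x":0.2,"y":0,"z":0,"twist":0,"fingers":-0.6},
  ],
)

```text
time: 21.75
tcp_pos: [538.7, 169.6, 102.7]
eef_rot: [180.0, 0.2, -0.0]
force: [-7.4, 0.5, 11.4]
grip_width: 24.9
```

>>> step_arm(
  targets=[
    {"x":0.2,"y":0,"z":0,"twist":0,"fingers":-0.6},
    {"x":0.1,"y":0,"z":0,"twist":0,"fingers":-0.6},
  ],
)

```text
time: 21.95
tcp_pos: [538.7, 169.7, 102.8]
eef_rot: [180.0, 0.2, -0.0]
force: [-8.1, 0.9, 11.7]
grip_width: 24.9
```

>>> step_arm(
  targets=[
    {"x":0.2,"y":0,"z":0,"twist":0,"fingers":-0.6},
    {"x":0.1,"y":0,"z":0,"twist":0,"fingers":-0.6},
  ],
)

```text
time: 22.15
tcp_pos: [538.8, 169.6, 102.8]
eef_rot: [180.0, 0.2, -0.0]
force: [-9.1, 1.0, 13.1]
grip_width: 25.6
```

>>> step_arm(
  targets=[
    {"x":0.3,"y":0,"z":0,"twist":0,"fingers":-0.6},
    {"x":0.3,"y":0,"z":0,"twist":0,"fingers":-0.6},
    {"x":0,"y":0,"z":0,"twist":0,"fingers":-0.6},
  ],
)

```text
time: 22.45
tcp_pos: [538.9, 169.6, 102.8]
eef_rot: [180.0, 0.3, -0.0]
force: [-10.1, 1.5, 14.2]
grip_width: 25.0
```

```bash
python3 - <<'E'
from h import *
st=get_state(); print(st['time'],st['grip_width'],st['force'],st['tcp_pos'],st['eef_rot'],st['ft_torque']); 
p=shot('wrist','w16.png'); crop('w16.png',200,180,360,330,4.5,'w16c.png')
E
```

```text
22.45 25.04613150142911 [-10.13810324   1.51804618  14.21225341] [538.88514276 169.64284828 102.7656834 ] [ 1.79953518e+02  3.07118960e-01 -2.87680690e-02] [0.1505432  1.71131567 0.05990821]
```

View pics/w16c.png

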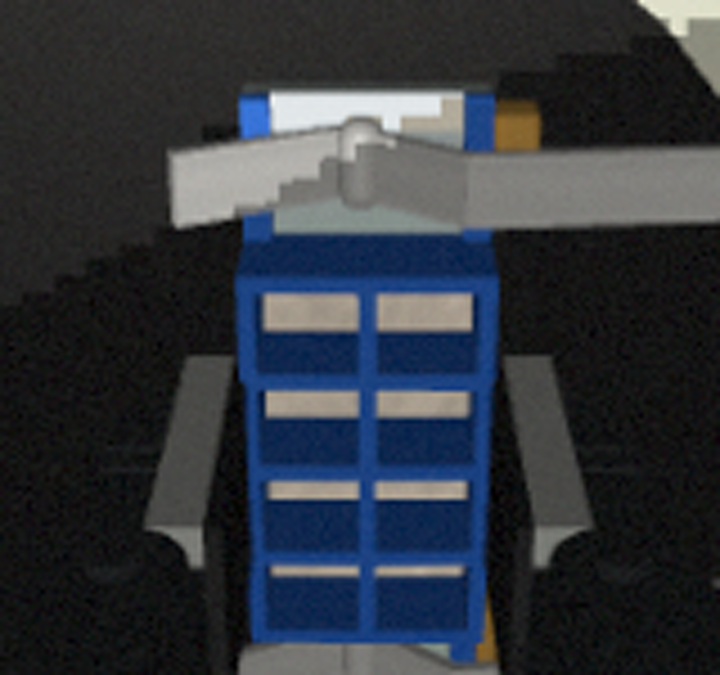

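>>> step_arm(
  targets=[
    {"x":0,"y":0,"z":0,"twist":0,"fingers":-0.3},
    {"x":0,"y":0,"z":0,"twist":0,"fingers":-0.15},
    {"x":0,"y":0,"z":0,"twist":0,"fingers":0},
    {"x":0,"y":0,"z":0,"twist":0,"fingers":0},
    {"x":0,"y":0,"z":0,"twist":0,"fingers":0},
  ],
)

```text
time: 23.0
tcp_pos: [541.4, 169.7, 102.5]
eef_rot: [-180.0, -0.0, -0.0]
force: [0.0, 1.2, -0.5]
grip_width: 42.7
```

```bash
python3 - <<'E'
from h import *
st=get_state(); print(st['time'],st['grip_width'],st['force'],st['tcp_pos'],st['eef_rot'],st['ft_torque']); 
p=shot('wrist','w17.png'); crop('w17.png',200,180,360,330,4.5,'w17c.png')
E
```

```text
23.0 42.702310037533884 [ 0.01676023  1.20401713 -0.46741052] [541.40471167 169.67739101 102.51174209] [-1.79998733e+02 -7.21615999e-03 -2.79277852e-02] [-0.05645366  0.01404859  0.05495732]
```

View pics/w17c.png

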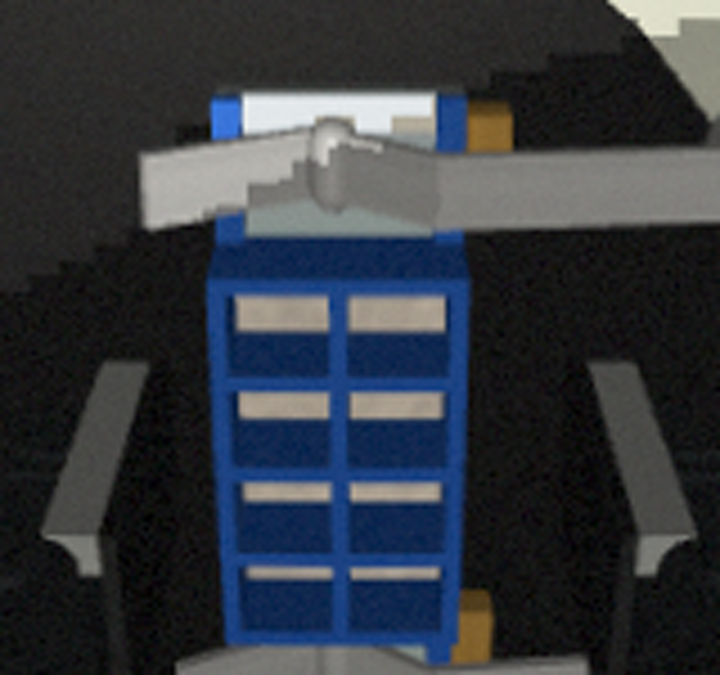

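>>> step_arm(
  targets=[
    {"x":-1,"y":0,"z":-3,"twist":0,"fingers":0},
    {"x":0,"y":0,"z":-8,"twist":0,"fingers":0},
    {"x":0,"y":0,"z":-15,"twist":0,"fingers":0},
    {"x":0,"y":0,"z":-20,"twist":0,"fingers":0},
    {"x":0,"y":0,"z":-20,"twist":0,"fingers":0},
    {"x":-10,"y":5,"z":-15,"twist":0,"fingers":0},
    {"x":-20,"y":10,"z":-8,"twist":0,"fingers":0},
    {"x":-20,"y":15,"z":0,"twist":0,"fingers":0},
    {"x":-10,"y":10,"z":0,"twist":0,"fingers":0},
    {"x":0,"y":0,"z":0,"twist":0,"fingers":0},
    {"x":0,"y":0,"z":0,"twist":0,"fingers":0},
  ],
)

```text
time: 24.15
tcp_pos: [481.2, 129.9, 192.3]
eef_rot: [-180.0, -0.1, -0.1]
force: [0.2, 0.9, -0.3]
grip_width: 42.5
```

```bash
python3 - <<'E'
from h import *
st=get_state(); print(st['time'],st['grip_width'],st['force'],st['tcp_pos'],st['eef_rot']); 
p=shot('wrist','w18.png'); crop('w18.png',230,130,450,330,3,'w18c.png')
shot('top','top1.png');crop('top1.png',30,110,370,290,2.35,'top1c.png')
E
```

```text
24.15 42.54082683581839 [ 0.19934432  0.85015769 -0.34299806] [481.18342952 129.877683   192.2507105 ] [-1.79971173e+02 -9.50559890e-02 -5.54137959e-02]
```

View pics/w18c.png

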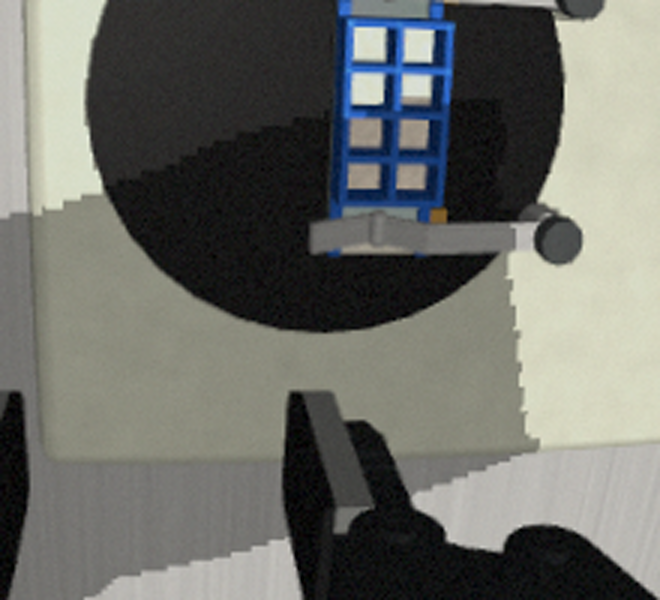

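View pics/top1c.png

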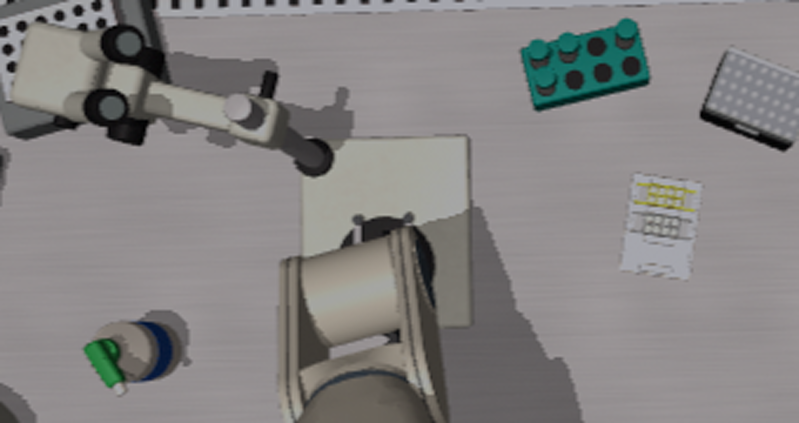

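```bash
python3 - <<'E'
from h import *
crop('w18.png',320,95,440,225,4.6,'w18d.png')
E
```

```text
(no output)
```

View pics/w18d.png

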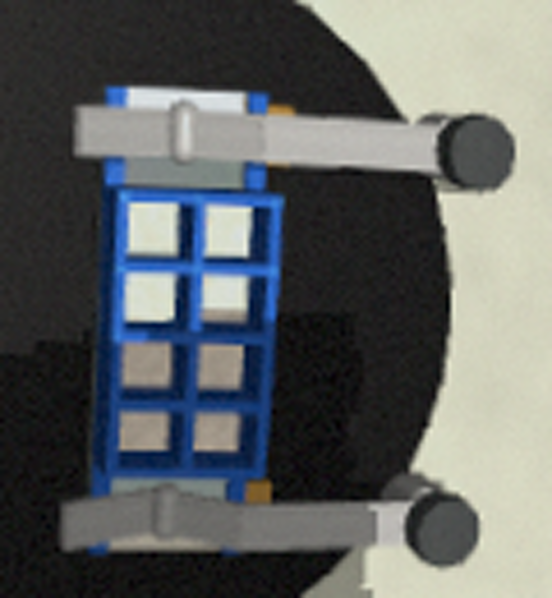

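Both clip toes lie on the glass tabs between the rims, and the rim is against both brass stops. I'm handing the job in.

```bash
python3 -c "
from plant import *
print(finish_job())"
```

```text
the job is handed in; nothing more can be done
None
```

I handed the job in at about 24 s of the 54 s allowed. The blue slide is home on the stage, against both brass stops and held by both clips.

- **Placing:** I took the slide out of the tray by the ends of its well block. I set it down flat about 42 mm in front of home, with about 3 N of contact force, and let go.
- **Pushing home:** I took it again across its narrow width and slid it under the clips in small steps. The highest push I read between moves was about 10 N. The hand also pressed down on the slide throughout, up to about 14 N, because I left the grip low.
- **Seating:** The arm stopped at x ≈ 538.7 mm, against a measured home of 538.5 mm. I then released the slide and moved clear.

**Last checks:** The final wrist pictures show both clip toes on the end tabs between the rims, and the slide's rim touching both stops with no visible gap. The force on the tool was near zero. The top picture shows the yellow and grey slides still in the tray. The bystanders and pillar visible in that crop are where they were; the beaker, microtube rack and metal rack fell outside it, so I did not check those again. I judged the clips from the pictures only, as I had no reading of their angles. No check failed or disagreed.

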